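Gauge the empty socket and fit the matching support post

TASK

The third support post of this jig is missing and its socket is of unknown depth: take the depth rod from the rack, lower it into the empty socket until it rests gently but firmly on the bottom, hold it still there for a moment to read the depth, and stand it back in its hole in the rack. Then fit, fully home, the one post whose top comes level with the jig's other two posts. Never press hard on the jig, and leave the other two posts in the rack and the tape, tin and bottle where they are.

Things in the scene. Friction and masses are not known exactly. Their poses are not given: they have to be found in the camera images.
- jig: Fixed aluminium support jig on the bench: block 110 x 124 x 66 mm (x, y, z), origin at the centre of its underside. Its x, y axes are horizontal and turn with it. Three sockets open in its top face: an empty one at x = -30 mm, y = 0, and two at x = +25 mm, y = +40 and -40 mm that already carry fixed steel posts of 15 mm diameter (25 mm collar at the foot) whose tops stand 40 mm above the block's top face.
- socket_mouth (a point): Centre of the mouth of the empty socket, in the plane of the jig's top face (66 mm above the bench); axes parallel to the jig's. The socket is a blind round hole straight down, 17 mm diameter, 1.5 mm chamfer at its mouth. Its usable depth is 30, 42 or 54 mm, differs from start to start and is given nowhere; a steel packing slug lies at the bottom.
- rack: Fixed wooden rack on the bench, 54 x 230 x 36 mm (x, y, z), origin at the centre of its underside; the row of holes runs along its y axis at x = 0. Holes are 28 mm deep (floor 8 mm above the bench): rod hole at y = -95 mm, post holes (17 mm diameter) at y = +80, +30 and -20 mm.
- rod_hole (a point): Centre of the mouth of the rack's rod hole (14 mm diameter, 28 mm deep), 36 mm above the bench; axes parallel to the rack's.
- rod_tip (a point): Foot of the depth rod: the centre of its flat lower end. The rod is a steel bar of 10 mm diameter, 100 mm long, with a black ringed grip of 16 mm diameter and 50 mm length on top (150 mm overall, 150 g or somewhat more or less). It starts upright in the rod hole, standing on the hole's floor. Its z axis points up along the rod.
- rod_grip (a point): Centre of the depth rod's black grip, 125 mm above its foot.
- blue_mid (a point): Steel support post, 15 mm diameter, 70 mm long, flat ends, lower end chamfered 2.5 mm wide x 4 mm high, blue band 4 to 10 mm below its top; about 100 g. Starts upright in one of the three rack holes, standing on the hole's floor (which hole varies). This point is its centre, half-way up (35 mm above its foot); its z axis points to its top.
- yellow_mid (a point): Steel support post, 15 mm diameter, 82 mm long, flat ends, lower end chamfered 2.5 mm wide x 4 mm high, yellow band 4 to 10 mm below its top; about 100 g. Starts upright in one of the three rack holes, standing on the hole's floor (which hole varies). This point is its centre, half-way up (41 mm above its foot); its z axis points to its top.
- red_mid (a point): Steel support post, 15 mm diameter, 94 mm long, flat ends, lower end chamfered 2.5 mm wide x 4 mm high, red band 4 to 10 mm below its top; about 100 g. Starts upright in one of the three rack holes, standing on the hole's floor (which hole varies). This point is its centre, half-way up (47 mm above its foot); its z axis points to its top.
- post_blue: The post with the blue band; origin at the centre of its foot.
- post_yellow: The post with the yellow band; origin at the centre of its foot.
- post_red: The post with the red band; origin at the centre of its foot.
- rod: The depth rod; origin at its foot, as the point rod_tip.
- tape_roll_mid (a point): Bystander: black roll of electrical tape lying flat, 62 x 60 x 19 mm; its centre.
- tin_mid (a point): Bystander: round white flux tin, 56 mm diameter, 22 mm high; its centre.
- bottle_mid (a point): Bystander: upright brown dropper bottle, 33 mm diameter, 102 mm high; its centre.
Things that resemble listed ones, but are neither listed nor needed, are in the scene too. Of the things shaped like the jig, the aluminium one is meant.

How it is judged:
On the way, in this order (a step that is already met when the one before it is completed fails the run):
1. the depth rod rests still on the bottom of the empty socket (horizontal distance between rod_tip and socket_mouth below 0.006 m and (z of rod_tip in the frame of socket_mouth between -0.0325 and -0.0275 m or z of rod_tip in the frame of socket_mouth between -0.0445 and -0.0395 m or z of rod_tip in the frame of socket_mouth between -0.0565 and -0.0515 m) and linear speed of rod below 0.01 m/s and contact force between jig and anything else above 1.2 N), for 0.2 s.
2. the depth rod stands back in its hole in the rack (horizontal distance between rod_tip and rod_hole below 0.006 m and z of rod_tip in the frame of rod_hole below -0.022 m and angle between rod_tip's own z axis and vertical below 0.2 rad), for 0.2 s.
At the end, for the whole second after the job is handed in: A post rests in the empty socket, 4 mm or less off its axis, tilt under 0.1 rad, its top level with the other two (40 mm above the jig, within 3 mm); the rod stands in its rack hole (6 mm off axis at most, 22 mm deep or more); the other two posts are upright, within 15 mm of their start (all of step 2 and linear speed of rod below 0.01 m/s and ((horizontal distance between blue_mid and socket_mouth below 0.004 m and z of blue_mid in the frame of socket_mouth between 0.002 and 0.008 m and angle between blue_mid's own z axis and vertical below 0.1 rad and linear speed of post_blue below 0.01 m/s and distance of each of yellow_mid, red_mid from where it was at the start of the episode below 0.015 m and angle between each of yellow_mid, red_mid's own z axis and vertical below 0.2 rad) or (horizontal distance between yellow_mid and socket_mouth below 0.004 m and z of yellow_mid in the frame of socket_mouth between -0.004 and 0.002 m and angle between yellow_mid's own z axis and vertical below 0.1 rad and linear speed of post_yellow below 0.01 m/s and distance of each of blue_mid, red_mid from where it was at the start of the episode below 0.015 m and angle between each of blue_mid, red_mid's own z axis and vertical below 0.2 rad) or (horizontal distance between red_mid and socket_mouth below 0.004 m and z of red_mid in the frame of socket_mouth between -0.01 and -0.004 m and angle between red_mid's own z axis and vertical below 0.1 rad and linear speed of post_red below 0.01 m/s and distance of each of blue_mid, yellow_mid from where it was at the start of the episode below 0.015 m and angle between each of blue_mid, yellow_mid's own z axis and vertical below 0.2 rad))); the robot touches nothing.
It fails at once if the jig is pressed with more than 40 N (contact force between jig and anything else above 40 N).
It fails at once if the tape roll, the tin or the bottle is moved more than 20 mm or the bottle is knocked over (distance of any of tape_roll_mid, tin_mid, bottle_mid from where it was at the start of the episode above 0.02 m).
It also fails if it takes over 72 s, if anything falls off the work surface, if the arm or the gripper's body presses on something with over 40 N, if the wrist force passes 120 N, or if a joint passes its speed limit or range.

ROBOT

A 7-joint arm with a two-finger parallel gripper is mounted at the origin on a cart in front of the work surface, level with it; the furniture and walls round the work are solid. World frame = base frame: x ahead of the robot, y to its left, z up, the work surface at z = 0. Lengths are in m, angles in rad, forces in N, time in s.
With the tool pointing down it reaches from about 0.4 to 0.85 m from the base axis. Payload 10.4 kg.
Tool frame: the origin (TCP) lies on the mounting face of the last link; the fingertips stand 173 mm ahead of it and the grasp point (between the pads) lies 155 mm ahead of it (manip.tip_extent is the distance from the TCP to the fingertips, in m); z points along the fingers, y is the line along which they close (so a half turn about z gives the same grasp; the last joint's range is limited). The gripper opens to 85 mm and grips with 20 to 120 N. Pads are 22 mm wide; open, the fingers measure 114 mm over their backs; the gripper's body (76 mm by 85 mm) begins 54 mm behind the grasp point. The pads swing forward as they close: fully open they stand 13 mm farther back than shut.
Start: joints at [-1.369, 0.332, -0.065, 1.46, 0.022, 1.35, -0.088], TCP at [0.139, 0.609, 0.405] pointing down, gripper open.
Joint ranges: [-2.6, 2.6], [-0.5, 2.12], [-1.47, 1.34], [0.16, 2.42], [-1.27, 4.41], [0.06, 2.06], [-2.6, 2.6]. Speed limits (rad/s): [2.22, 2.22, 2.79, 2.79, 3.14, 3.14, 3.14].

INTERFACE

Orientations are given as a unit quaternion [x, y, z, w].
In Python, from workcell import manip gives the robot as it stands.
- The arm moves only by the tool move_arm, never from a script. Its argument "plan" is one flat list of numbers, 7 for each row, row after row: the turn, a rotation vector about the tool's x, y, z in rad, then the shift along the tool's x, y, z in m, then the finger opening in m, from 0 to 0.0854. In form: [ax, ay, az, dx, dy, dz, gripper, ax, ay, az, dx, dy, dz, gripper, ...]. A call has 1 to 12 rows; each row is the pose to reach, as a shift and turn from the pose commanded when the call began, along the tool's axes at that moment; what a row does not reach only later rows make up. A row lasts 1/8 s, in which the tool goes at most 62.5 mm and 10.7 degrees, less where a joint would pass 70% of its speed; a pose out of reach is approached as far as the arm can. A call with a gripper value outside its range is refused whole. The fingers move at their own pace and stop on an object; "squeeze" is the grip in N (left out, the last holds). Time passes only in rows, so rows that repeat a pose let the fingers close. It gives the time, the measured TCP pose, the force, the opening and the grip force at its end, in the units of the state.
- manip.get_obs(): the state, without advancing time (a new reading comes with each control period).
- manip.camera(name): name is "side" or "top"; returns a dict with "color" (400x640x3 uint8, red, green, blue), "fx", "fy", "cx", "cy" (pixels), "cam_to_world" (4x4, takes a point from camera to world coordinates). Camera axes: x right, y down, z forward; pixel columns grow to the right and rows downward; lengths in m; the calibration is good to about 2 mm. A picture is of the moment at which its call begins. There is no depth.
- manip.hand_in(): hands the job in; it is judged then, once.
Trained networks look in a picture, given as the dict that the camera call returned (one of the last four; its "shot" number tells which), for a name from the list of things; names that differ only in an ending like _2 or _b are one class to them, and where a whole thing is asked for, a point or a joint stands for the part that bears it (a point fixed in the world has none). Each returns a list of dicts, best first, with "conf" (0 to 1); they miss things now and then, are a little off and sometimes report something else, mostly with a low value. They report only what shows in the picture. A call takes as long as a camera call. They do not tell look-alikes from the thing itself.
- manip.look_for(picture, label): "position" ([x, y, z] in m, in the coordinates of the camera as it stood for that picture, good to about 4 mm: the middle of the surface that is visible of it).
- manip.silhouettes(picture, label): "pixels" (400x640 bool, what is visible of it).
- manip.tip_of(picture, label): "position" ([x, y, z] in m, in the coordinates of the camera as it stood for that picture, good to about 4 mm: a listed point, or the origin of a listed thing).
The state is a dict: "clock": time; "joint_pos": joint angles; "joint_velocities": joint speeds; "tau": joint torques, N m; "position": TCP position; "ee_rot": TCP orientation; "ft_force": force on the tool from outside, world axes, zero at the start; "torque": the same for the moment, N m; "grip_width": opening from 0.0 (shut) to 1.0 (fully open); "grasp_force": force on a finger pad.
Only numpy, scipy, OpenCV 4.12 (cv2) and the standard library are available. Lean on these libraries where they do the work, as an engineer would, in place of code of your own. Each camera call takes 0.05 s, during which the arm holds its last target. There are 200 camera calls.

## Working session

There is one attempt and no reset: what is moved stays moved. The work goes in short steps, Python scripts to look and compute and a tool call to move; the robot and the scene stay as the last step left them, time stands still between calls to the robot, and variables do not carry over. Pictures are saved under pics/ and viewed, at most 10 in all, crops included, and the job is handed in when it is done.

Besides the shell and the picture viewer there is one more tool, called after "Emit:" as a command line: name --argument value ..., lists and objects as JSON in quotes. move_arm: Moves the arm, as the interface text tells. Its arguments: {"type":"object","properties":{"plan":{"type":"array","items":{"type":"number"}},"squeeze":{"type":"number"}},"required":["plan"]}

```bash
ls; mkdir -p pics
cat > h.py <<'E'
import numpy as np, cv2
from workcell import manip
def shot(name, fn=None):
    p=manip.camera(name)
    if fn: cv2.imwrite('pics/'+fn, cv2.cvtColor(p['color'],cv2.COLOR_RGB2BGR))
    return p
def w(p,pos):
    T=np.array(p['cam_to_world']); return T[:3,:3]@np.array(pos)+T[:3,3]
def px(p,P):
    T=np.array(p['cam_to_world']); c=T[:3,:3].T@(np.array(P)-T[:3,3]); return np.array([p['fx']*c[0]/c[2]+p['cx'],p['fy']*c[1]/c[2]+p['cy']])
def ray(p,u,v,z):
    T=np.array(p['cam_to_world']); d=T[:3,:3]@np.array([(u-p['cx'])/p['fx'],(v-p['cy'])/p['fy'],1]); o=T[:3,3]
    return o+d*(z-o[2])/d[2]
E
python3 - <<'E'
from h import *
np.set_printoptions(precision=4,suppress=True)
o=manip.get_obs(); print(o)
for n in ('top','side'):
    p=shot(n,n+'0.png'); print(n,p['fx'],np.array(p['cam_to_world']))
    for l in ('jig','rack','socket_mouth','rod_hole','rod_tip','rod_grip','blue_mid','yellow_mid','red_mid','tape_roll_mid','tin_mid','bottle_mid'):
        for r in manip.tip_of(p,l)[:3]:
            P=w(p,r['position']); print(l,round(r['conf'],2),P,px(p,P).round())
E
```

```text
pics
{'clock': 0.0, 'joint_pos': array([-1.3686,  0.3329, -0.0647,  1.461 ,  0.0216,  1.3499, -0.0885]), 'joint_velocities': array([ 0.    ,  0.0009, -0.0006,  0.0009, -0.0008, -0.0008, -0.0008]), 'tau': array([  0.0003, -62.5454,   0.0492, -39.1588,   0.0161,   0.0102,
        -0.    ]), 'position': array([0.1393, 0.6091, 0.4039]), 'ee_rot': array([ 0.1122,  0.9937, -0.0007, -0.0001]), 'ft_force': array([-0.5329,  0.0236,  0.5733]), 'torque': array([ 0.0383,  0.0081, -0.0399]), 'grasp_force': 0.0, 'grip_width': 0.9991602336169018}
top 507.41907463543396 [[ 0.0098 -0.9956  0.0927  0.45  ]
 [-0.9999 -0.01   -0.0026 -0.0579]
 [ 0.0035 -0.0927 -0.9957  1.4577]
 [ 0.      0.      0.      1.    ]]
jig 0.78 [0.3643 0.1418 0.0031] [250. 281.]
jig 0.7 [0.5526 0.1282 0.0008] [256. 214.]
jig 0.66 [0.7316 0.1137 0.0053] [263. 153.]
rack 0.86 [ 0.5292 -0.172  -0.0008] [361. 224.]
socket_mouth 0.88 [0.3379 0.1357 0.0675] [249. 292.]
socket_mouth 0.83 [0.5211 0.1249 0.0627] [255. 224.]
socket_mouth 0.6 [0.7039 0.1172 0.0602] [259. 159.]
rod_hole 0.74 [ 0.5521 -0.2622  0.0327] [394. 215.]
rod_hole 
[... 947 characters left out ...]
 0.0498] [309. 214.]
rod_hole 0.88 [ 0.5527 -0.2654  0.0348] [338. 279.]
rod_tip 0.91 [ 0.5576 -0.2605  0.0021] [340. 287.]
rod_grip 0.55 [ 0.5518 -0.2621  0.1362] [339. 242.]
blue_mid 0.63 [ 0.5341 -0.1941  0.0432] [323. 250.]
blue_mid 0.54 [ 0.5094 -0.0937  0.0075] [307. 229.]
yellow_mid 0.66 [ 0.5148 -0.0918  0.0478] [308. 216.]
yellow_mid 0.36 [ 0.5344 -0.1934  0.0444] [323. 249.]
red_mid 0.6 [ 0.5245 -0.1425  0.0587] [315. 228.]
red_mid 0.4 [ 0.5261 -0.1446  0.0099] [317. 244.]
red_mid 0.27 [ 0.5124 -0.0949  0.0071] [308. 230.]
tape_roll_mid 0.96 [ 0.3584 -0.079   0.008 ] [241. 231.]
tin_mid 0.81 [ 0.3436 -0.3024  0.0125] [231. 315.]
bottle_mid 0.94 [ 0.7722 -0.0354  0.0522] [410. 189.]
```

View pics/top0.png

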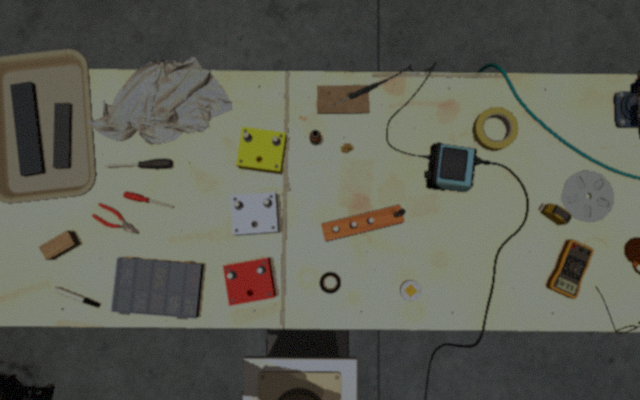

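View pics/side0.png

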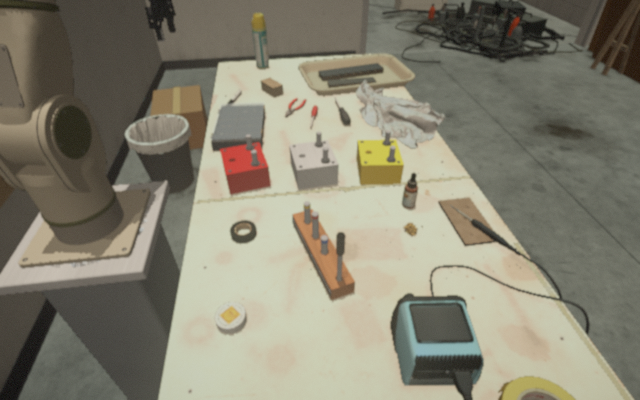

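The aluminium jig must be picked from three look-alikes in the top view: red (250,281), silver-grey (256,214) and yellow (262,150). I choose the silver-grey one. The rack is at (361,224), with the rod at (400,211). Close crops next.

Run:
```python
import cv2,numpy as np
t=cv2.imread('pics/top0.png'); s=cv2.imread('pics/side0.png')
def c(im,x,y,w,h,W,H): return cv2.resize(im[y:y+h,x:x+w],(W,H),interpolation=cv2.INTER_CUBIC)
a=np.hstack([c(t,225,184,60,60,360,300) if 0 else c(t,226,186,60,60,300,300), c(t,315,196,100,60,500,300)])
b=np.hstack([c(s,282,125,60,60,300,300), c(s,285,195,100,60,500,300) if 0 else c(s,280,196,90,108,250,300), np.zeros((300,250,3),np.uint8)])
im=np.vstack([a,b]); cv2.imwrite('pics/crop1.png',np.clip(im.astype(float)*1.3,0,255).astype(np.uint8))
```

```text
(no output)
```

View pics/crop1.png

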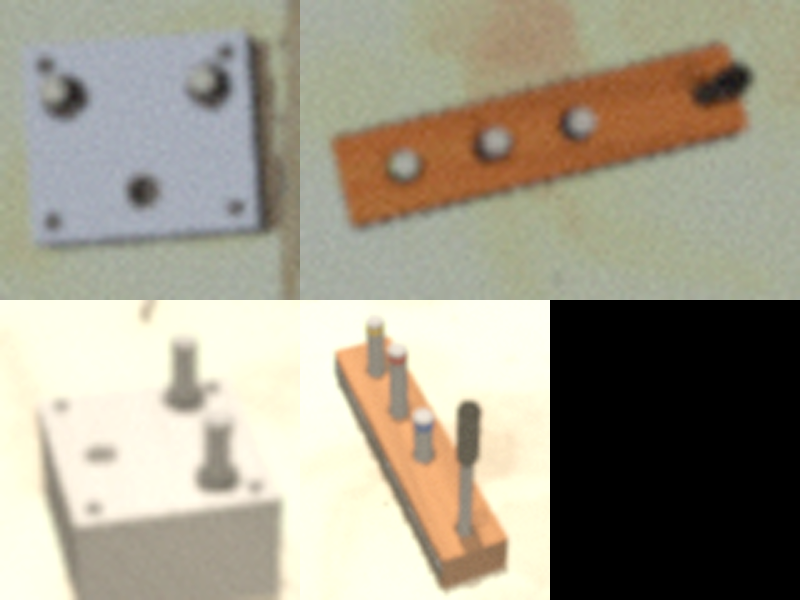

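Silver jig confirmed: it has two posts and an empty dark hole at about (254,224). In the rack, from the left: yellow, red, blue, then the rod with the black grip. Next I fit the poses precisely.

```bash
cat > fit.py <<'E'
from h import *
from scipy.optimize import minimize
import itertools
np.set_printoptions(precision=4,suppress=True)
def cyl(x,y,z0,z1,r): return [(x+r*np.cos(a),y+r*np.sin(a),z) for a in np.linspace(0,6.283,16) for z in (z0,z1)]
def box(a,b,c): return [(i*a/2,j*b/2,k*c) for i in(-1,1) for j in(-1,1) for k in(0,1)]
def render(p,parts,q):
    S=8; x0,y0,W,H=ROI
    im=np.zeros((H*S,W*S),np.uint8); c,s=np.cos(q[2]),np.sin(q[2])
    for pts in parts:
        uv=np.array([px(p,(q[0]+c*X-s*Y,q[1]+s*X+c*Y,Z)) for X,Y,Z in pts])
        uv=((uv-[x0,y0]+.5)*S-.5)*16
        cv2.fillConvexPoly(im,cv2.convexHull(uv.round().astype(np.int32)),255,shift=4)
    return cv2.resize(im,(W,H),interpolation=cv2.INTER_AREA)/255.
jig=[box(.110,.124,.066)]+[cyl(.025,y,.066,.106,.0075) for y in(.04,-.04)]
rack=[box(.054,.230,.036)]
if __name__=='__main__':
  for n in('top','side'):
    p=shot(n)
    for lab,parts,q0,hs in (('jig',jig,(.55,.128,-.06),(-.03,0,.066)),('rack',rack,(.5292,-.172,.24),(0,-.095,.036))):
        u=px(p,(*q0[:2],.03)); best=None
        for r in manip.silhouettes(p,lab):
            ys,xs=np.nonzero(r['pixels']); d=np.hypot(xs.mean()-u[0],ys.mean()-u[1])
            if d<15 and best is None: best=r; print(n,lab,round(r['conf'],2),xs.size)
        m=best['pixels'].astype(float)
        ROI=(xs0:=int(u[0])-70,ys0:=int(u[1])-60,140,120)
        M=m[ys0:ys0+120,xs0:xs0+140]
        f=lambda q:np.abs(render(p,parts,q)-M).sum()
        r=min((minimize(f,(*q0[:2],q0[2]+d),method='Nelder-Mead',options=dict(initial_simplex=[np.array((*q0[:2],q0[2]+d))+e for e in ((0,0,0),(.006,0,0),(0,.006,0),(0,0,.06))])) for d in(-.05,0,.05)),key=lambda r:r.fun)
        q=r.x;c,s=np.cos(q[2]),np.sin(q[2])
        print(' pose',q,'err',r.fun,'pt',q[0]+c*hs[0]-s*hs[1],q[1]+s*hs[0]+c*hs[1])
    # dark socket centroid
    u=px(p,(.521,.127,.066)).round().astype(int); g=cv2.cvtColor(p['color'],cv2.COLOR_RGB2GRAY).astype(float)
    a=g[u[1]-6:u[1]+7,u[0]-6:u[0]+7]; wt=np.clip(np.median(a)-12-a,0,None); yy,xx=np.mgrid[-6:7,-6:7]
    U=u+[(wt*xx).sum()/wt.sum(),(wt*yy).sum()/wt.sum()]; print(' hole px',U,ray(p,*U,.066))
    for l in ('rod_tip','rod_grip','rod_hole'):
        print(l,[(round(r['conf'],2),w(p,r['position'])) for r in manip.tip_of(p,l)[:2]])
E
python3 fit.py
```

```text
top jig 0.67 1922
 pose [0.5525 0.1281 0.0818] err 60.04705882352941 pt 0.5225957058173083 0.12564356572868274
top rack 0.71 1436
 pose [ 0.5308 -0.1739  0.2413] err 199.76470588235293 pt 0.5534651336478866 -0.2661392819679842
 hole px [253.9566 223.8182] [0.5223 0.1261 0.066 ]
rod_tip [(0.18, array([ 0.5565, -0.2645,  0.0123]))]
rod_grip [(0.63, array([ 0.5553, -0.2646,  0.1344]))]
rod_hole [(0.94, array([ 0.5536, -0.2648,  0.0333])), (0.63, array([ 0.5126, -0.0996,  0.0091]))]
side jig 0.78 2018
 pose [0.5524 0.1303 0.0833] err 67.14901960784314 pt 0.5225032661210138 0.1277709283236593
side rack 0.93 2087
 pose [ 0.5306 -0.1719  0.2573] err 681.4941176470588 pt 0.5547436870856184 -0.26376879798793085
 hole px [301.6538 155.4354] [0.5222 0.1271 0.066 ]
rod_tip []
rod_grip [(0.61, array([ 0.5512, -0.2615,  0.1345]))]
rod_hole [(0.8, array([ 0.5533, -0.2638,  0.0346])), (0.28, array([ 0.5531, -0.2623,  0.1339]))]
```

```bash
cat > go.py <<'E'
import sys
from h import *
from scipy.spatial.transform import Rotation as R
np.set_printoptions(precision=4,suppress=True)
# usage: go.py psi x y zgrasp ... : deltas in tool axes to grasp-point targets; psi = angle of tool y
def delta(o,psi,P):
    a=R.from_quat(o['ee_rot']); y=np.array([np.cos(psi),np.sin(psi),0]); z=np.array([0,0,-1.]); x=np.cross(y,z)
    b=R.from_matrix(np.array([x,y,z]).T); t=np.array(P)+[0,0,.155]
    return (a.inv()*b).as_rotvec(), a.inv().apply(t-o['position'])
if __name__=='__main__':
    o=manip.get_obs(); v=list(map(float,sys.argv[1:]))
    print('t',o['clock'],'grasp',o['position']+R.from_quat(o['ee_rot']).apply([0,0,.155]),'F',o['ft_force'],'w',o['grip_width'],o['grasp_force'])
    for i in range(1,len(v),3): print(v[i:i+3],*delta(o,v[0],v[i:i+3]))
E
python3 go.py 0.25 0.44 0.2 0.25 0.554 -0.265 0.25
python3 - <<'E'
from h import *
p=shot('top'); g=p['color']
# post tops: bright blobs, orange rack hue -> low saturation in rack region
hsv=cv2.cvtColor(g,cv2.COLOR_RGB2HSV)
for name,y,L in(('yellow',.08,.082),('red',.03,.094),('blue',-.02,.070)):
    c,s=np.cos(.25),np.sin(.25); P=np.array([.5307-s*y,-.173+c*y,.008+L]); u=px(p,P).round().astype(int)
    a=hsv[u[1]-5:u[1]+6,u[0]-5:u[0]+6,1].astype(float); wt=np.clip(100-a,0,None); yy,xx=np.mgrid[-5:6,-5:6]
    U=u+[(wt*xx).sum()/wt.sum(),(wt*yy).sum()/wt.sum()]; print(name,'pred',P,'meas(top+side)',ray(p,*U,.008+L))
E
```

```text
t 1.9 grasp [0.1393 0.6093 0.2497] F [0.2591 0.2372 0.0355] w 0.9969084250875629 0.0
[0.44, 0.2, 0.25] [ 0.0001 -0.0001  1.096 ] [-0.3844 -0.332  -0.0003]
[0.554, -0.265, 0.25] [ 0.0001 -0.0001  1.096 ] [-0.5991 -0.7599 -0.0003]
yellow pred [ 0.51090768 -0.09548701  0.09      ] meas(top+side) [ 0.51031771 -0.0968491   0.09      ]
red pred [ 0.52327788 -0.14393263  0.102     ] meas(top+side) [ 0.52239843 -0.14460484  0.102     ]
blue pred [ 0.53564808 -0.19237825  0.078     ] meas(top+side) [ 0.53453081 -0.19179039  0.078     ]
```

Emit:
move_arm --plan '[0, 0, 1.096, -0.384, -0.332, 0, 0.085, 0, 0, 1.096, -0.384, -0.332, 0, 0.085, 0, 0, 1.096, -0.384, -0.332, 0, 0.085, 0, 0, 1.096, -0.384, -0.332, 0, 0.085, 0, 0, 1.096, -0.384, -0.332, 0, 0.085, 0, 0, 1.096, -0.384, -0.332, 0, 0.085, 0, 0, 1.096, -0.384, -0.332, 0, 0.085, 0, 0, 1.096, -0.384, -0.332, 0, 0.085, 0, 0, 1.096, -0.599, -0.76, 0, 0.085, 0, 0, 1.096, -0.599, -0.76, 0, 0.085, 0, 0, 1.096, -0.599, -0.76, 0, 0.085, 0, 0, 1.096, -0.599, -0.76, 0, 0.085]' --squeeze 40

```text
clock: 3.45
position: [0.4962, -0.0383, 0.4051]
ee_rot: [0.613, 0.79, 0.001, 0.0]
ft_force: [0.4, 0.4, -0.7]
grip_width: 1.0
grasp_force: 0.0
```

```bash
python3 go.py 0.25 0.554 -0.265 0.22
```

```text
t 3.45 grasp [ 0.4964 -0.0382  0.2501] F [ 0.4305  0.4479 -0.656 ] w 0.9996499899608429 0.0
[0.554, -0.265, 0.22] [ 0.0013 -0.0005  0.0003] [-0.234  -0.0002  0.03  ]
```

Emit:
move_arm --plan '[0, 0, 0, -0.23, 0, 0.03, 0.085, 0, 0, 0, -0.23, 0, 0.03, 0.085, 0, 0, 0, -0.23, 0, 0.03, 0.085, 0, 0, 0, -0.23, 0, 0.03, 0.085, 0, 0, 0, -0.23, 0, 0.03, 0.085, 0, 0, 0, -0.23, 0, 0.03, 0.085]'

```text
clock: 4.2
position: [0.5532, -0.2586, 0.3745]
ee_rot: [0.613, 0.79, 0.0, -0.0]
ft_force: [0.7, 0.5, -0.1]
grip_width: 0.996
grasp_force: 0.0
```

```bash
python3 go.py 0.25 0.554 -0.265 0.22  0.554 -0.265 0.133
python3 - <<'E'
from h import *
for n in('top','side'):
    p=shot(n)
    for l in('rod_grip','rod_tip'):
        print(n,l,[(round(r['conf'],2),w(p,r['position']).round(4)) for r in manip.tip_of(p,l)[:2]])
    if n=='side':
        c=p['color'][190:310,270:430]; cv2.imwrite('pics/s1.png',cv2.cvtColor(cv2.resize(c,(800,600),interpolation=cv2.INTER_CUBIC),cv2.COLOR_RGB2BGR))
E
```

```text
t 4.2 grasp [ 0.5531 -0.2585  0.2195] F [ 0.6782  0.4983 -0.097 ] w 0.9964592569819072 0.0
[0.554, -0.265, 0.22] [-0.0002 -0.0006  0.0002] [-0.0064 -0.0008 -0.0005]
[0.554, -0.265, 0.133] [-0.0002 -0.0006  0.0002] [-0.0064 -0.0008  0.0865]
top rod_grip [(0.62, array([5.509e-01, 1.251e-01, 5.000e-04]))]
top rod_tip []
side rod_grip [(0.9, array([ 0.5525, -0.2641,  0.1349]))]
side rod_tip [(0.68, array([ 0.5546, -0.2619,  0.0078]))]
```

View pics/s1.png

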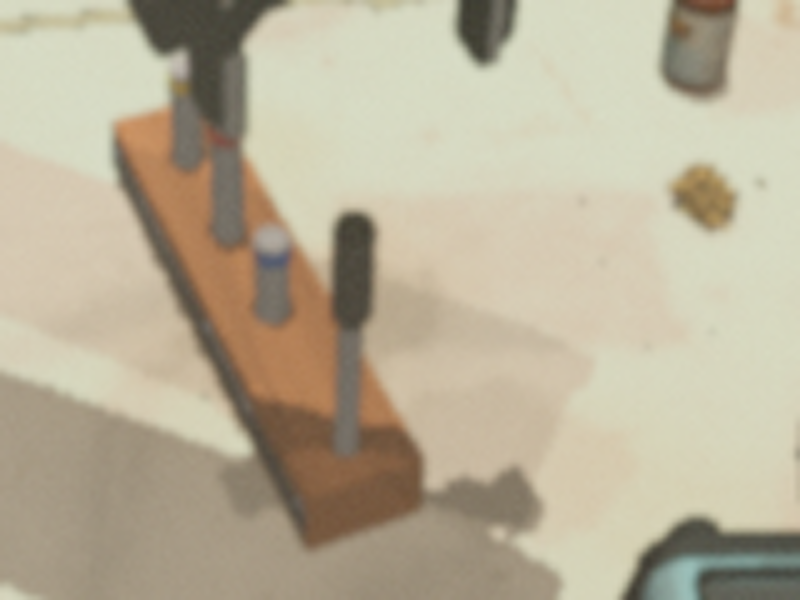

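Rod still stands upright in its hole, grip at about (355,270) in the crop; the posts in the rack are as before. Descend and grip.

Emit:
move_arm --plan '[0, 0, 0, -0.006, -0.001, 0, 0.085, 0, 0, 0, -0.006, -0.001, 0.04, 0.085, 0, 0, 0, -0.006, -0.001, 0.08, 0.085, 0, 0, 0, -0.006, -0.001, 0.086, 0.085, 0, 0, 0, -0.006, -0.001, 0.086, 0.085, 0, 0, 0, -0.006, -0.001, 0.086, 0.03, 0, 0, 0, -0.006, -0.001, 0.086, 0.02, 0, 0, 0, -0.006, -0.001, 0.086, 0.01, 0, 0, 0, -0.006, -0.001, 0.086, 0.005, 0, 0, 0, -0.006, -0.001, 0.086, 0.005, 0, 0, 0, -0.006, -0.001, 0.086, 0.005, 0, 0, 0, -0.006, -0.001, 0.086, 0.005]' --squeeze 40

```text
clock: 6.0
position: [0.5538, -0.2652, 0.289]
ee_rot: [0.613, 0.79, 0.0, 0.0]
ft_force: [-0.6, 0.5, 4.7]
grip_width: 0.175
grasp_force: 39.1
```

```bash
python3 go.py 0.25 0.554 -0.265 0.133 0.554 -0.265 0.28
```

```text
t 6.0 grasp [ 0.5539 -0.2652  0.134 ] F [-0.5697  0.5072  4.7456] w 0.17475052013005152 39.149097204208374
[0.554, -0.265, 0.133] [0.0007 0.0003 0.0001] [0.0001 0.0002 0.001 ]
[0.554, -0.265, 0.28] [0.0007 0.0003 0.0001] [ 0.0001  0.0003 -0.146 ]
```

Emit:
move_arm --plan '[0, 0, 0, 0, 0, -0.02, 0.005, 0, 0, 0, 0, 0, -0.06, 0.005, 0, 0, 0, 0, 0, -0.11, 0.005, 0, 0, 0, 0, 0, -0.146, 0.005, 0, 0, 0, 0, 0, -0.146, 0.005, 0, 0, 0, 0, 0, -0.146, 0.005]'

```text
clock: 6.75
position: [0.5533, -0.265, 0.4342]
ee_rot: [0.613, 0.79, -0.0, -0.001]
ft_force: [-0.4, 0.4, -1.9]
grip_width: 0.175
grasp_force: 39.3
```

```bash
python3 go.py 0.25 0.5224 0.1268 0.28
python3 - <<'E'
from h import *
for n in('top','side'):
    p=shot(n)
    for l in('rod_grip','rod_tip'):
        print(n,l,[(round(r['conf'],2),w(p,r['position']).round(4)) for r in manip.tip_of(p,l)[:2]])
    if n=='side':
        c=p['color'][180:300,260:420]; cv2.imwrite('pics/s2.png',cv2.cvtColor(cv2.resize(c,(800,600),interpolation=cv2.INTER_CUBIC),cv2.COLOR_RGB2BGR))
E
```

```text
t 6.75 grasp [ 0.5531 -0.2649  0.2792] F [-0.4302  0.3706 -1.8899] w 0.17470944389086984 39.27536576986313
[0.5224, 0.1268, 0.28] [-0.0009 -0.0008 -0.0001] [ 0.3873  0.067  -0.0005]
top rod_grip []
top rod_tip []
side rod_grip [(0.96, array([ 0.5507, -0.2638,  0.2771])), (0.44, array([ 0.5524, -0.263 ,  0.0341]))]
side rod_tip [(0.77, array([ 0.5527, -0.2601,  0.1489]))]
```

View pics/s2.png

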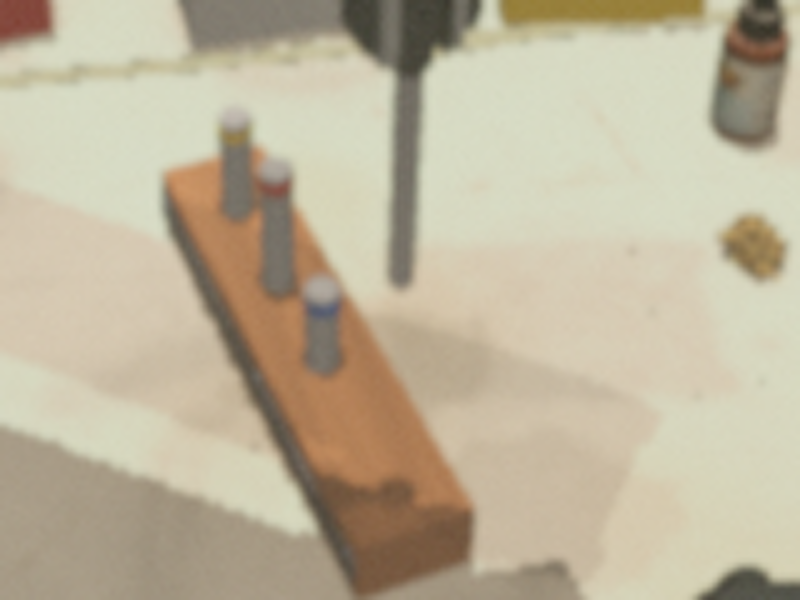

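Run:
```python
from h import *
p=shot('side'); P=[.5533,-.265]
g=cv2.cvtColor(p['color'],cv2.COLOR_RGB2GRAY).astype(float)
for z in(.16,.17,.18,.19,.2,.21,.22,.23):
    u=px(p,(*P,z)); r=int(round(u[1])); c0=int(round(u[0])); a=g[r-1:r+2,c0-9:c0+10].mean(0); wt=np.clip(np.median(np.r_[a[:5],a[-5:]])-8-a,0,None)
    m=(wt*np.arange(c0-9,c0+10)).sum()/wt.sum(); print(z,u.round(2),round(m,2), 'mm/px',1000*np.linalg.norm(np.array(P+[z])-np.array(p['cam_to_world'])[:3,3])/p['fx'])
```

```text
0.16 [340.13 233.73] 339.99 mm/px 1.7525386780411663
0.17 [340.3  229.66] 340.16 mm/px 1.7336376672319638
0.18 [340.47 225.52] 340.29 mm/px 1.7149397061923923
0.19 [340.64 221.29] 340.46 mm/px 1.6964515088618277
0.2 [340.82 216.97] 340.61 mm/px 1.6781800080380087
0.21 [341.   212.56] 340.72 mm/px 1.6601323586545413
0.22 [341.19 208.06] 340.98 mm/px 1.6423159405363772
0.23 [341.37 203.47] 341.19 mm/px 1.6247383605499186
```

Emit:
move_arm --plan '[0, 0, 0, 0.05, 0.01, 0, 0.005, 0, 0, 0, 0.11, 0.02, 0, 0.005, 0, 0, 0, 0.17, 0.03, 0, 0.005, 0, 0, 0, 0.23, 0.04, 0, 0.005, 0, 0, 0, 0.29, 0.05, 0, 0.005, 0, 0, 0, 0.34, 0.06, 0, 0.005, 0, 0, 0, 0.375, 0.067, 0, 0.005, 0, 0, 0, 0.387, 0.067, 0, 0.005, 0, 0, 0, 0.387, 0.067, 0, 0.005, 0, 0, 0, 0.387, 0.067, 0, 0.005]'

```text
clock: 8.35
position: [0.523, 0.1246, 0.4348]
ee_rot: [0.614, 0.789, -0.0, 0.0]
ft_force: [0.8, -0.9, -1.5]
grip_width: 0.173
grasp_force: 39.4
```

```bash
python3 go.py 0.25 0.5224 0.1268 0.28 0.5224 0.1268 0.201  0.5224 0.1268 0.166
python3 - <<'E'
from h import *
p=shot('side')
c=p['color'][90:190,230:380]; cv2.imwrite('pics/s3.png',cv2.cvtColor(cv2.resize(c,(750,500),interpolation=cv2.INTER_CUBIC),cv2.COLOR_RGB2BGR))
print(px(p,(.5224,.1268,.154)),px(p,(.5224,.1268,.066)))
E
```

```text
t 8.35 grasp [0.5231 0.1246 0.2798] F [ 0.8143 -0.9492 -1.4719] w 0.17344678641774902 39.35210466384888
[0.5224, 0.1268, 0.28] [ 0.0002  0.0003 -0.0023] [ 0.0022 -0.0001 -0.0002]
[0.5224, 0.1268, 0.201] [ 0.0002  0.0003 -0.0023] [ 0.0023 -0.0001  0.0788]
[0.5224, 0.1268, 0.166] [ 0.0002  0.0003 -0.0023] [ 0.0023 -0.0001  0.1138]
[300.45799175 126.42921494] [301.75220438 155.48973791]
```

View pics/s3.png

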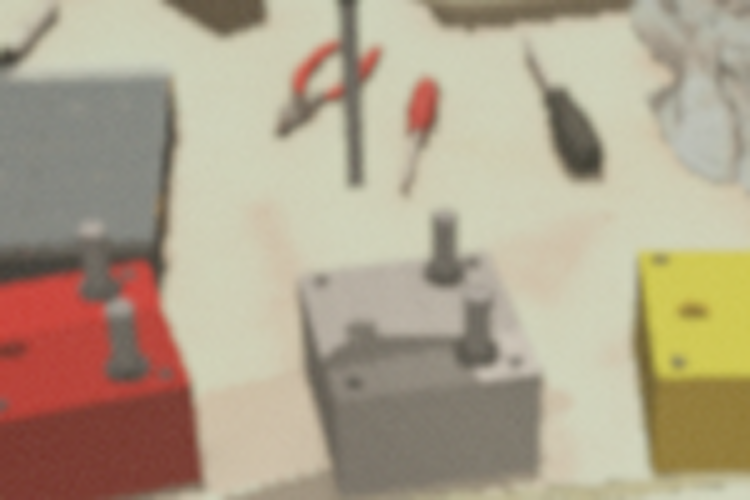

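Rod foot hangs at full-image (301,126.6), above the mouth at (301.7,155.5), as predicted. Lower into the socket.

Emit:
move_arm --plan '[0, 0, 0, 0.002, 0, 0, 0.005, 0, 0, 0, 0.002, 0, 0.03, 0.005, 0, 0, 0, 0.002, 0, 0.06, 0.005, 0, 0, 0, 0.002, 0, 0.075, 0.005, 0, 0, 0, 0.002, 0, 0.082, 0.005, 0, 0, 0, 0.002, 0, 0.088, 0.005, 0, 0, 0, 0.002, 0, 0.094, 0.005, 0, 0, 0, 0.002, 0, 0.1, 0.005, 0, 0, 0, 0.002, 0, 0.106, 0.005, 0, 0, 0, 0.002, 0, 0.108, 0.005, 0, 0, 0, 0.002, 0, 0.108, 0.005]' --squeeze 25

```text
clock: 9.78
position: [0.5223, 0.1284, 0.3266]
ee_rot: [0.613, 0.79, -0.0, -0.0]
ft_force: [-0.7, -0.2, -1.8]
grip_width: 0.18
grasp_force: 39.3
```

```bash
python3 go.py 0.25 0.5224 0.1268 0.163
```

```text
t 9.775 grasp [0.5223 0.1284 0.1716] F [-0.7481 -0.2322 -1.8379] w 0.17989739743353278 39.2867910861969
[0.5224, 0.1268, 0.163] [-0.0001 -0.     -0.    ] [-0.0015 -0.0003  0.0086]
```

Emit:
move_arm --plan '[0, 0, 0, -0.0015, 0, 0.003, 0.005, 0, 0, 0, -0.0015, 0, 0.006, 0.005, 0, 0, 0, -0.0015, 0, 0.009, 0.005, 0, 0, 0, -0.0015, 0, 0.0095, 0.005, 0, 0, 0, -0.0015, 0, 0.0095, 0.005]' --squeeze 25

```text
clock: 10.4
position: [0.5226, 0.1269, 0.3172]
ee_rot: [0.613, 0.79, -0.0, -0.0]
ft_force: [0.1, 0.5, -1.1]
grip_width: 0.175
grasp_force: 39.5
```

Emit:
move_arm --plan '[0, 0, 0, 0, 0, 0.0007, 0.005, 0, 0, 0, 0, 0, 0.001, 0.005, 0, 0, 0, 0, 0, 0.001, 0.005]'

```text
clock: 10.78
position: [0.523, 0.1269, 0.3169]
ee_rot: [0.613, 0.79, 0.001, 0.0]
ft_force: [-1.0, -0.1, 5.6]
grip_width: 0.173
grasp_force: 40.1
```

Contact at a depth of about 30 mm (force changed by +7 N). Hold, then read.

Emit:
move_arm --plan '[0, 0, 0, 0, 0, 0, 0.005, 0, 0, 0, 0, 0, 0, 0.005, 0, 0, 0, 0, 0, 0, 0.005, 0, 0, 0, 0, 0, 0, 0.005, 0, 0, 0, 0, 0, 0, 0.005]'

```text
clock: 11.4
position: [0.5229, 0.1269, 0.3169]
ee_rot: [0.613, 0.79, 0.001, 0.0]
ft_force: [-1.0, -0.5, 5.5]
grip_width: 0.175
grasp_force: 40.1
```

```bash
python3 go.py 0.25 0.5224 0.1268 0.28
python3 - <<'E'
from h import *
for n in('side','top'):
    p=shot(n)
    for l in('rod_grip','rod_tip'):
        print(n,l,[(round(r['conf'],2),w(p,r['position']).round(4)) for r in manip.tip_of(p,l)[:2]])
E
```

```text
t 11.4 grasp [0.5231 0.127  0.1619] F [-1.0069 -0.5257  5.5354] w 0.17541322138409945 40.11953115463257
[0.5224, 0.1268, 0.28] [ 0.0012 -0.0004 -0.    ] [ 0.0001 -0.0004 -0.1181]
side rod_grip [(0.44, array([0.5219, 0.1331, 0.1625]))]
side rod_tip [(0.44, array([0.5274, 0.1305, 0.0314]))]
top rod_grip [(0.69, array([0.5226, 0.1245, 0.0636]))]
top rod_tip [(0.69, array([ 0.5361, -0.1901,  0.0412]))]
```

Depth is 30 mm, so the blue 70 mm post is the one. Lift and return the rod.

Emit:
move_arm --plan '[0, 0, 0, 0, 0, -0.02, 0.005, 0, 0, 0, 0, 0, -0.06, 0.005, 0, 0, 0, 0, 0, -0.1, 0.005, 0, 0, 0, 0, 0, -0.118, 0.005, 0, 0, 0, 0, 0, -0.118, 0.005]' --squeeze 40

```text
clock: 12.32
position: [0.5228, 0.1269, 0.4344]
ee_rot: [0.613, 0.79, 0.001, 0.0]
ft_force: [0.3, 0.0, -2.3]
grip_width: 0.173
grasp_force: 39.5
```

```bash
python3 go.py 0.25 0.5538 -0.2652 0.28
```

```text
t 12.325 grasp [0.5229 0.127  0.2794] F [ 0.3234  0.02   -2.3034] w 0.1734365068127204 39.477733969688416
[0.5538, -0.2652, 0.28] [ 0.0012 -0.0005  0.0002] [-0.3876 -0.067  -0.0009]
```

Emit:
move_arm --plan '[0, 0, 0, -0.05, -0.01, 0, 0.005, 0, 0, 0, -0.11, -0.02, 0, 0.005, 0, 0, 0, -0.17, -0.03, 0, 0.005, 0, 0, 0, -0.23, -0.04, 0, 0.005, 0, 0, 0, -0.29, -0.05, 0, 0.005, 0, 0, 0, -0.34, -0.06, 0, 0.005, 0, 0, 0, -0.375, -0.067, 0, 0.005, 0, 0, 0, -0.3876, -0.067, 0, 0.005, 0, 0, 0, -0.3876, -0.067, 0, 0.005, 0, 0, 0, -0.3876, -0.067, 0, 0.005, 0, 0, 0, -0.3876, -0.067, 0, 0.005, 0, 0, 0, -0.3876, -0.067, 0, 0.005]'

```text
clock: 13.82
position: [0.5538, -0.2644, 0.4343]
ee_rot: [0.613, 0.79, 0.0, 0.0]
ft_force: [-1.1, -0.0, -2.1]
grip_width: 0.175
grasp_force: 39.4
```

```bash
python3 go.py 0.25 0.5538 -0.2652 0.168
```

```text
t 13.825 grasp [ 0.5539 -0.2644  0.2793] F [-1.0718 -0.0179 -2.0519] w 0.17504847625143402 39.38913255929947
[0.5538, -0.2652, 0.168] [ 0.0005 -0.0004  0.0013] [-0.0008 -0.0003  0.1113]
```

Emit:
move_arm --plan '[0, 0, 0, -0.0008, 0, 0.03, 0.005, 0, 0, 0, -0.0008, 0, 0.07, 0.005, 0, 0, 0, -0.0008, 0, 0.1, 0.005, 0, 0, 0, -0.0008, 0, 0.11, 0.005, 0, 0, 0, -0.0008, 0, 0.11, 0.005, 0, 0, 0, -0.0008, 0, 0.11, 0.005]'

```text
clock: 14.58
position: [0.5542, -0.2663, 0.3256]
ee_rot: [0.613, 0.79, 0.0, 0.001]
ft_force: [0.3, 0.7, -0.6]
grip_width: 0.175
grasp_force: 39.4
```

```bash
python3 go.py 0.25 0.5538 -0.2652 0.135
```

```text
t 14.575 grasp [ 0.5545 -0.2664  0.1706] F [ 0.2602  0.689  -0.56  ] w 0.17452163335213053 39.36861276626587
[0.5538, -0.2652, 0.135] [ 0.0018  0.001  -0.    ] [ 0.0012 -0.0002  0.0356]
```

Emit:
move_arm --plan '[0, 0, 0, 0.001, 0, 0, 0.005, 0, 0, 0, 0.001, 0, 0.005, 0.005, 0, 0, 0, 0.001, 0, 0.01, 0.005, 0, 0, 0, 0.001, 0, 0.017, 0.005, 0, 0, 0, 0.001, 0, 0.024, 0.005, 0, 0, 0, 0.001, 0, 0.031, 0.005, 0, 0, 0, 0.001, 0, 0.0345, 0.005, 0, 0, 0, 0.001, 0, 0.0345, 0.005]'

```text
clock: 15.58
position: [0.5536, -0.2651, 0.2896]
ee_rot: [0.613, 0.79, -0.0, -0.0]
ft_force: [-0.7, -0.6, -1.9]
grip_width: 0.175
grasp_force: 39.4
```

```bash
python3 go.py 0.25 0.5538 -0.2652 0.135
```

```text
t 15.575 grasp [ 0.5536 -0.2651  0.1346] F [-0.6612 -0.5905 -1.857 ] w 0.175453189781495 39.394294917583466
[0.5538, -0.2652, 0.135] [-0.0001 -0.     -0.0001] [-0.0001  0.0002 -0.0004]
```

Emit:
move_arm --plan '[0, 0, 0, 0, 0, 0.0005, 0.005, 0, 0, 0, 0, 0, 0.0005, 0.04, 0, 0, 0, 0, 0, 0.0005, 0.085, 0, 0, 0, 0, 0, 0.0005, 0.085, 0, 0, 0, 0, 0, 0.0005, 0.085, 0, 0, 0, 0, 0, -0.03, 0.085, 0, 0, 0, 0, 0, -0.07, 0.085, 0, 0, 0, 0, 0, -0.09, 0.085, 0, 0, 0, 0.04, 0, -0.09, 0.085, 0, 0, 0, 0.075, 0, -0.09, 0.085, 0, 0, 0, 0.075, 0, -0.09, 0.085, 0, 0, 0, 0.075, 0, -0.09, 0.085]'

```text
clock: 17.08
position: [0.535, -0.1927, 0.3796]
ee_rot: [0.613, 0.79, -0.0, 0.0]
ft_force: [0.0, 0.2, 0.6]
grip_width: 0.994
grasp_force: 0.0
```

```bash
python3 go.py 0.25 0.5349 -0.192 0.13 0.5349 -0.192 0.066
python3 - <<'E'
from h import *
p=shot('side')
for l in('rod_grip','rod_tip','blue_mid'):
    print(l,[(round(r['conf'],2),w(p,r['position']).round(4)) for r in manip.tip_of(p,l)[:2]])
c=p['color'][190:310,270:430]; cv2.imwrite('pics/s4.png',cv2.cvtColor(cv2.resize(c,(800,600),interpolation=cv2.INTER_CUBIC),cv2.COLOR_RGB2BGR))
E
```

```text
t 17.075 grasp [ 0.535  -0.1927  0.2246] F [0.0019 0.2092 0.5529] w 0.9942571054178363 0.0
[0.5349, -0.192, 0.13] [ 0.      0.0001 -0.    ] [0.0007 0.0001 0.0946]
[0.5349, -0.192, 0.066] [ 0.      0.0001 -0.    ] [0.0007 0.0001 0.1586]
rod_grip [(0.91, array([ 0.5523, -0.2609,  0.1352])), (0.33, array([ 0.5147, -0.094 ,  0.0091]))]
rod_tip [(0.86, array([ 0.5567, -0.2583,  0.0044]))]
blue_mid [(0.67, array([ 0.5351, -0.1905,  0.0467]))]
```

View pics/s4.png

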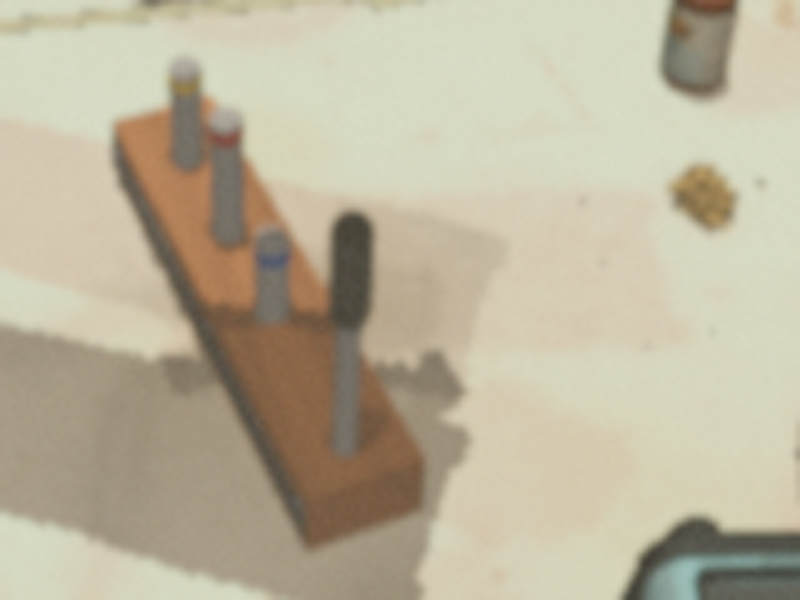

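Rod is back in its hole (crop (350,330)), with the posts untouched. Now grip blue.

Emit:
move_arm --plan '[0, 0, 0, 0.0007, 0, 0.05, 0.085, 0, 0, 0, 0.0007, 0, 0.1, 0.085, 0, 0, 0, 0.0007, 0, 0.14, 0.085, 0, 0, 0, 0.0007, 0, 0.157, 0.085, 0, 0, 0, 0.0007, 0, 0.157, 0.085, 0, 0, 0, 0.0007, 0, 0.157, 0.03, 0, 0, 0, 0.0007, 0, 0.157, 0.02, 0, 0, 0, 0.0007, 0, 0.157, 0.01, 0, 0, 0, 0.0007, 0, 0.157, 0.005, 0, 0, 0, 0.0007, 0, 0.157, 0.005, 0, 0, 0, 0.0007, 0, 0.157, 0.005, 0, 0, 0, 0.0007, 0, 0.157, 0.005]' --squeeze 40

```text
clock: 18.77
position: [0.5351, -0.1917, 0.2231]
ee_rot: [0.613, 0.79, 0.0, 0.0]
ft_force: [-0.5, 0.9, 5.0]
grip_width: 0.165
grasp_force: 39.1
```

```bash
python3 go.py 0.25 0.5349 -0.192 0.066
```

```text
t 18.775 grasp [ 0.5352 -0.1917  0.0681] F [-0.5321  0.8526  4.9613] w 0.16496684048848276 39.09981415607035
[0.5349, -0.192, 0.066] [0.0008 0.0001 0.0001] [-0.0002 -0.0003  0.0021]
```

Emit:
move_arm --plan '[0, 0, 0, 0, 0, -0.02, 0.005, 0, 0, 0, 0, 0, -0.06, 0.005, 0, 0, 0, 0, 0, -0.11, 0.005, 0, 0, 0, 0, 0, -0.15, 0.005, 0, 0, 0, 0, 0, -0.162, 0.005, 0, 0, 0, 0, 0, -0.162, 0.005, 0, 0, 0, 0, 0, -0.162, 0.005]'

```text
clock: 19.65
position: [0.5345, -0.1914, 0.3833]
ee_rot: [0.613, 0.79, -0.0, -0.001]
ft_force: [-0.5, 0.0, -1.6]
grip_width: 0.157
grasp_force: 39.3
```

```bash
python3 go.py 0.25 0.5224 0.1268 0.23
cat > vert.py <<'E'
from h import *
import sys
from scipy.spatial.transform import Rotation as R
o=manip.get_obs(); G=o['position']+R.from_quat(o['ee_rot']).apply([0,0,.155])
p=shot('side'); g=cv2.cvtColor(p['color'],cv2.COLOR_RGB2GRAY).astype(float)
for d in(-.052,-.045,-.038,-.031):
    u=px(p,G+[0,0,d]); r=int(round(u[1])); c0=int(round(u[0])); a=g[r-1:r+2,c0-11:c0+12].mean(0); wt=np.clip(np.median(np.r_[a[:5],a[-5:]])-8-a,0,None)
    print(d,u.round(2),round((wt*np.arange(c0-11,c0+12)).sum()/wt.sum(),2))
E
python3 vert.py
```

```text
t 19.65 grasp [ 0.5342 -0.1913  0.2283] F [-0.497   0.0162 -1.6284] w 0.1572234571291051 39.34448723914102
[0.5224, 0.1268, 0.23] [-0.002 -0.001  0.   ] [ 0.3113  0.067  -0.0015]
-0.052 [323.16 200.38] 323.28
-0.045 [323.16 197.5 ] 323.27
-0.038 [323.16 194.59] 323.28
-0.031 [323.16 191.63] 322.99
```

Emit:
move_arm --plan '[0, 0, 0, 0.05, 0.01, 0, 0.005, 0, 0, 0, 0.11, 0.02, 0, 0.005, 0, 0, 0, 0.17, 0.04, 0, 0.005, 0, 0, 0, 0.23, 0.05, 0, 0.005, 0, 0, 0, 0.28, 0.06, 0, 0.005, 0, 0, 0, 0.305, 0.067, 0, 0.005, 0, 0, 0, 0.3113, 0.067, 0, 0.005, 0, 0, 0, 0.3113, 0.067, 0, 0.005, 0, 0, 0, 0.3113, 0.067, 0.04, 0.005, 0, 0, 0, 0.3113, 0.067, 0.08, 0.005, 0, 0, 0, 0.3113, 0.067, 0.09, 0.005, 0, 0, 0, 0.3113, 0.067, 0.09, 0.005]'

```text
clock: 21.2
position: [0.523, 0.1255, 0.2951]
ee_rot: [0.614, 0.789, -0.0, 0.0]
ft_force: [-0.5, -0.0, -0.5]
grip_width: 0.161
grasp_force: 39.3
```

```bash
python3 go.py 0.25 0.5224 0.1268 0.13
python3 - <<'E'
from h import *
p=shot('side')
c=p['color'][115:195,250:350]; cv2.imwrite('pics/s5.png',cv2.cvtColor(cv2.resize(c,(750,600),interpolation=cv2.INTER_CUBIC),cv2.COLOR_RGB2BGR))
print(px(p,(.5224,.1268,.066)),px(p,(.5224,.1268,.08)))
E
```

```text
t 21.2 grasp [0.523  0.1254 0.1401] F [-0.491  -0.0048 -0.4555] w 0.16070468359973655 39.292937284335494
[0.5224, 0.1268, 0.13] [-0.0002  0.0004 -0.0016] [ 0.0014 -0.0003  0.0101]
[301.75220438 155.48973791] [301.55616755 151.08788564]
```

View pics/s5.png

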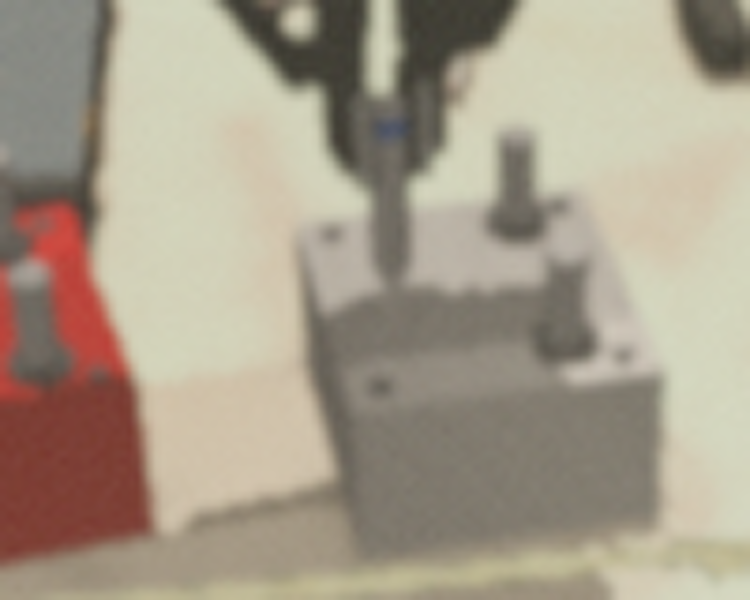

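Post hangs vertically with its foot at about (302,152), right over the mouth. Lower in small steps.

Emit:
move_arm --plan '[0, 0, 0, 0.0013, 0, 0, 0.005, 0, 0, 0, 0.0013, 0, 0.006, 0.005, 0, 0, 0, 0.0013, 0, 0.012, 0.005, 0, 0, 0, 0.0013, 0, 0.014, 0.005, 0, 0, 0, 0.0013, 0, 0.016, 0.005, 0, 0, 0, 0.0013, 0, 0.016, 0.005]'

```text
clock: 22.0
position: [0.5224, 0.1278, 0.2786]
ee_rot: [0.613, 0.79, -0.0, -0.0]
ft_force: [0.8, -0.3, -0.8]
grip_width: 0.16
grasp_force: 39.3
```

```bash
python3 go.py 0.25 0.5224 0.1268 0.12
```

```text
t 22.0 grasp [0.5224 0.1277 0.1236] F [ 0.7593 -0.2827 -0.8472] w 0.16007883410657425 39.3195070233196
[0.5224, 0.1268, 0.12] [-0.0002  0.      0.    ] [-0.0009 -0.0002  0.0036]
```

Emit:
move_arm --plan '[0, 0, 0, -0.0007, 0, 0.001, 0.005, 0, 0, 0, -0.0007, 0, 0.002, 0.005, 0, 0, 0, -0.0007, 0, 0.004, 0.005, 0, 0, 0, -0.0007, 0, 0.005, 0.005, 0, 0, 0, -0.0007, 0, 0.005, 0.005]'

```text
clock: 22.62
position: [0.5226, 0.1271, 0.2736]
ee_rot: [0.613, 0.79, -0.0, -0.0]
ft_force: [0.0, -0.3, -0.4]
grip_width: 0.157
grasp_force: 39.3
```

Emit:
move_arm --plan '[0, 0, 0, 0, 0, 0.002, 0.005, 0, 0, 0, 0, 0, 0.004, 0.005, 0, 0, 0, 0, 0, 0.005, 0.005, 0, 0, 0, 0, 0, 0.005, 0.005]'

```text
clock: 23.12
position: [0.5226, 0.1271, 0.2686]
ee_rot: [0.613, 0.79, -0.0, -0.0]
ft_force: [0.3, -0.3, -1.2]
grip_width: 0.162
grasp_force: 39.3
```

Emit:
move_arm --plan '[0, 0, 0, 0, 0, 0.002, 0.005, 0, 0, 0, 0, 0, 0.004, 0.005, 0, 0, 0, 0, 0, 0.006, 0.005, 0, 0, 0, 0, 0, 0.008, 0.005, 0, 0, 0, 0, 0, 0.01, 0.005, 0, 0, 0, 0, 0, 0.012, 0.005, 0, 0, 0, 0, 0, 0.014, 0.005, 0, 0, 0, 0, 0, 0.0155, 0.005, 0, 0, 0, 0, 0, 0.016, 0.005, 0, 0, 0, 0, 0, 0.016, 0.005]'

```text
clock: 24.38
position: [0.5226, 0.1271, 0.2527]
ee_rot: [0.613, 0.79, 0.0, -0.0]
ft_force: [0.5, -0.1, -1.7]
grip_width: 0.158
grasp_force: 39.3
```

Emit:
move_arm --plan '[0, 0, 0, 0, 0, 0.0007, 0.005, 0, 0, 0, 0, 0, 0.001, 0.005, 0, 0, 0, 0, 0, 0.001, 0.005]'

```text
clock: 24.75
position: [0.5226, 0.1271, 0.2517]
ee_rot: [0.613, 0.79, 0.0, -0.0]
ft_force: [-1.0, 0.0, -0.8]
grip_width: 0.159
grasp_force: 39.3
```

Emit:
move_arm --plan '[0, 0, 0, 0, 0, 0.0005, 0.005, 0, 0, 0, 0, 0, 0.001, 0.005, 0, 0, 0, 0, 0, 0.001, 0.005]'

```text
clock: 25.12
position: [0.5228, 0.1271, 0.2511]
ee_rot: [0.613, 0.79, 0.0, 0.0]
ft_force: [-2.0, -0.2, 6.1]
grip_width: 0.162
grasp_force: 39.9
```

Bottomed out. Release and retreat.

Emit:
move_arm --plan '[0, 0, 0, 0, 0, 0, 0.02, 0, 0, 0, 0, 0, 0, 0.03, 0, 0, 0, 0, 0, 0, 0.04, 0, 0, 0, 0, 0, 0, 0.04, 0, 0, 0, 0, 0, -0.01, 0.04, 0, 0, 0, 0, 0, -0.03, 0.04, 0, 0, 0, 0, 0, -0.07, 0.04, 0, 0, 0, 0, 0, -0.12, 0.04, 0, 0, 0, 0.05, 0, -0.17, 0.04, 0, 0, 0, 0.1, 0, -0.17, 0.04, 0, 0, 0, 0.15, 0, -0.17, 0.04, 0, 0, 0, 0.15, 0, -0.17, 0.04]'

```text
clock: 26.62
position: [0.4836, 0.2767, 0.421]
ee_rot: [0.611, 0.792, 0.0, -0.0]
ft_force: [0.7, -0.4, 0.3]
grip_width: 0.468
grasp_force: 0.0
```

Run:
```python
from h import *
for n in('side','top'):
    p=shot(n)
    for l in('rod_tip','blue_mid','red_mid','yellow_mid'):
        print(n,l,[(round(r['conf'],2),w(p,r['position']).round(4)) for r in manip.tip_of(p,l)[:2]])
    if n=='side':
        c=p['color'][115:295,230:430]; cv2.imwrite('pics/s6.png',cv2.cvtColor(cv2.resize(c,(660,594),interpolation=cv2.INTER_CUBIC),cv2.COLOR_RGB2BGR))
```

```text
side rod_tip [(0.7, array([ 0.5521, -0.26  ,  0.0093]))]
side blue_mid [(0.57, array([0.5212, 0.1275, 0.0738])), (0.56, array([ 0.5549, -0.264 ,  0.136 ]))]
side red_mid []
side yellow_mid [(0.71, array([ 0.5158, -0.0939,  0.0483]))]
top rod_tip [(0.48, array([ 0.554 , -0.2631,  0.0091]))]
top blue_mid [(0.57, array([0.5228, 0.1286, 0.0746]))]
top red_mid [(0.61, array([ 0.5214, -0.1442,  0.054 ])), (0.39, array([ 0.5553, -0.2643,  0.0059]))]
top yellow_mid [(0.61, array([ 0.5078, -0.0963,  0.0494]))]
```

View pics/s6.png

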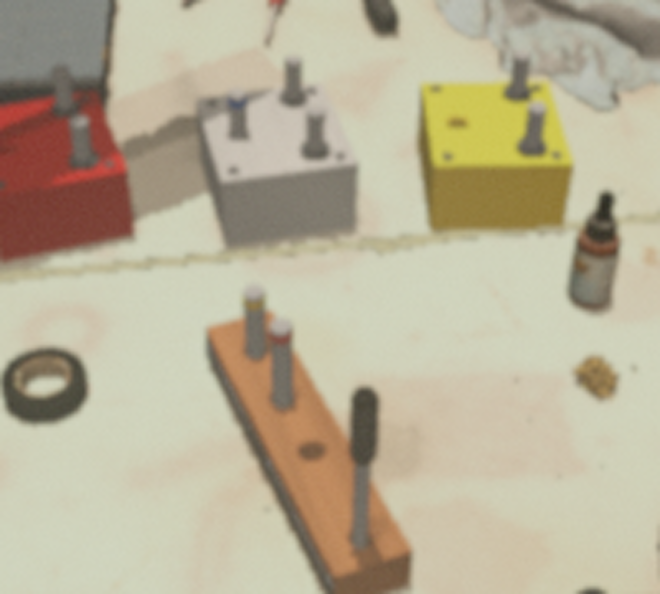

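The blue post stands in the aluminium jig (crop (238,120)), level with its neighbours. The rod (360,470) is in its hole, and the red and yellow posts are untouched. Handing in.

```bash
python3 -c "
from workcell import manip
print(manip.hand_in())"
```

```text
the job is handed in; nothing more can be done
None
```

I handed the job in: the socket measured 30 mm deep, the rod is back in its rack hole, and the blue 70 mm post sits fully home and level with the other two; the hand-in call gave no verdict.

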